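Seat the cover plate on its locating pins and latch it

ROBOT

A 6-joint arm with a two-finger parallel gripper is mounted at the origin on a cart in front of the work surface, level with it; the furniture and walls round the work are solid. World frame = base frame: x ahead of the robot, y to its left, z up, the work surface at z = 0. Lengths are in m, angles in rad, forces in N, time in s.
With the tool pointing down it reaches from about 0.2 to 0.875 m from the base axis. Payload 3.4 kg.
Tool frame: the origin (TCP) lies at the very end of the fingers, on their centre line; the grasp point (between the pads) lies 19 mm behind it; z points along the fingers, y is the line along which they close (so a half turn about z gives the same grasp; the last joint's range is limited). The gripper opens to 94 mm and grips with 3 to 60 N. Pads are 16 mm wide; open, the fingers measure 119 mm over their backs; the gripper's body (75 mm by 177 mm) begins 78 mm behind the grasp point.
Start: joints at [1.011, 0.276, 1.505, -0, 1.361, -0.121], TCP at [0.244, 0.521, 0.205] pointing down, gripper open.
Joint ranges: [-2.89, 2.89], [-0.75, 2.08], [0.22, 2.7], [-1.18, 4.32], [0.11, 2.71], [-2.7, 2.7]. Speed limits (rad/s): [2.57, 2.57, 3.14, 3.14, 3.14, 3.14].

INTERFACE

Orientations are given as a unit quaternion [w, x, y, z].
In Python, from plant import sense, snapshot, get_calibration, job_done gives the robot as it stands.
- The arm moves only by the shell command python3 -m pendant 'ROWS' [FORCE]. ROWS is JSON, a list of rows, each an object of numbers: "wx", "wy", "wz": the turn, a rotation vector about the tool's x, y, z in rad; "dx", "dy", "dz": the shift along the tool's x, y, z in m; "jaw": the finger opening in m, from 0 to 0.094. In form: [{"wx": .., "wy": .., "wz": .., "dx": .., "dy": .., "dz": .., "jaw": ..}, ...]. A call has exactly 10 rows; each row is the pose to reach, as a shift and turn from the pose commanded when the call began, along the tool's axes at that moment; what a row does not reach only later rows make up. A row lasts 1/12 s, in which the tool goes at most 41.7 mm and 7.16 degrees, less where a joint would pass 70% of its speed; a pose out of reach is approached as far as the arm can. A call with a gripper value outside its range is refused whole. The fingers move at their own pace and stop on an object; FORCE is the grip in N (left out, the last holds). Time passes only in rows, so rows that repeat a pose let the fingers close, or fill a call up. It gives the time, the measured TCP pose, the force, the opening and the grip force at its end, in the units of the state.
- sense(): the state, without advancing time (a new reading comes with each control period).
- snapshot(name): name is "scene" or "top" or "wrist"; returns (picture, depth): 480x640x3 uint8, blue, green, red; 480x640 float32, m along the optical axis (not along the pixel's ray), 0 where there is no reading.
- get_calibration(name): a dict with "fx", "fy", "cx", "cy" (pixels), "R" (3x3) and "t" (3): a world point X has camera coordinates R X + t. Camera axes: x right, y down, z forward; pixel columns grow to the right and rows downward; lengths in m; the calibration is good to about 2 mm. A picture is of the moment at which its call begins: read the wrist's pose just before it. get_calibration takes no time and is no camera call; for the wrist camera it gives the pose at the moment of the call.
- job_done(): hands the job in; it is judged then, once.
The state is a dict: "clock": time; "qpos": joint angles; "dq": joint speeds; "tau": joint torques, N m; "tool_pos": TCP position; "eef_rot": TCP orientation; "contact_force": force on the tool from outside, world axes, zero at the start; "ft_torque": the same for the moment, N m; "gripper_width": opening from 0.0 (shut) to 1.0 (fully open); "finger_force": force on a finger pad.
Only numpy, scipy, OpenCV 4.12 (cv2) and the standard library are available. Lean on these libraries where they do the work, as an engineer would, in place of code of your own. Each camera call takes 0.05 s, during which the arm holds its last target. There are 200 camera calls.

TASK

Gently nudge the aluminium cover plate sideways on the test fixture, without picking it up, until both its holes drop over the two locating pins and it lies flat. Then push the swing latch round by its peg until it is fully closed over the plate. Leave the other things on the bench where they are.

Things in the scene. Friction and masses are not known exactly. Their poses are not given: they have to be found in the camera images.
- fixture: Test fixture fixed to the bench; origin on the bench under the seated plate's centre; x away from the robot (yaw within 0.3 rad), y left, z up. Grey flange x -100 to +95, y -85 to +85 mm, 12 mm high. On it a black nest x -90 to +47, y -52 to +52 mm, its flat top 30 mm above the bench. The seated plate lies on it at x -55 to +55, y -60 to +60 mm, overhanging 8 mm left, right and far.
- pin_left (a point): Foot of the left pin, on its axis at the nest's top, 30 mm above the bench: fixture x +18, y +40 mm. The steel pins are 8 mm thick and 10 mm high, with a hemispherical nose. Hidden under the plate at the start; scribed marks on the flange (both sides) and on the front of the nest show their rows.
- pin_right (a point): Foot of the right pin, at fixture x +18, y -40 mm, 30 mm above the bench; same shape.
- plate: Loose aluminium plate 110 (x) x 120 (y) x 12 mm, 0.3 to 0.5 kg, a dark rectangle on top. Origin: centre of its underside; x away from the robot, y left. Starts 13 to 24 mm too near the robot, up to 10 mm left or right, turned up to 0.1 rad; tilted 6.5 deg, its far part on the tips of the pins, its near lower edge on the nest's top, where it slides.
- hole_left (a point): Centre of the plate's left hole at its underside: plate x +18, y +40 mm. The holes go through, 11 mm wide. When seated this point coincides with pin_left.
- hole_right (a point): Centre of the plate's right hole at its underside: plate x +18, y -40 mm, 11 mm wide. When seated it coincides with pin_right.
- latch (a joint): Swing latch angle, rad, about an upright post (18 mm wide) at fixture x +75, y 0. 0 = arm along fixture +y; grows counterclockwise seen from above; 1.571 = closed at its stop, arm along fixture -x over the plate. Starts at 0.1 to 0.5, stays where left (1 N at the peg). Arm 55 x 14 x 6 mm, underside 44 mm above the bench, 2 mm over the seated plate; an unseated plate blocks it.
- latch_peg (a point): Upright steel peg of 10 mm diameter on the latch arm, 42 mm from the latch's pivot; the peg reaches from 50 to 78 mm above the bench and this point on its axis lies 64 mm above the bench.
- loupe: Bystander: black stand loupe, 41 mm wide, 36 mm high, loose. Origin under its centre.
- date_stamp: Bystander: wooden rubber stamp standing on its foot, 25 x 50 mm, 64 mm high, loose. Origin under its centre.
- waffle_tray: Bystander: black square chip tray, 51 x 51 x 5 mm, loose. Origin under its centre.
- end_piece: Bystander: small beige calibration piece with a round metal connector, 43 x 24 x 13 mm, loose. Origin under its centre.

How it is judged:
On the way:
1. the plate lies flat with both holes over the pins while the latch is still open (distance between hole_left and pin_left below 0.004 m and distance between hole_right and pin_right below 0.004 m and angle between plate's own z axis and vertical below 0.035 rad and value of joint latch below 1 rad), for 0.2 s.
At the end, for the whole second after the job is handed in: Both holes of the plate lie over their pins and down on the nest (each hole's underside within 4 mm of its pin's foot), the plate is level within 0.035 rad and at rest, and the latch stands at 1.40 rad or more (distance between hole_left and pin_left below 0.004 m and distance between hole_right and pin_right below 0.004 m and angle between plate's own z axis and vertical below 0.035 rad and linear speed of plate below 0.02 m/s and value of joint latch above 1.4 rad); the robot touches nothing.
It fails at once if the plate is lifted (its centre more than 20 mm above its seated height) (z of plate in the frame of fixture above 0.05 m).
It fails at once if a bystander is shoved by more than 25 mm (distance of any of loupe, date_stamp, waffle_tray, end_piece from where it was at the start of the episode above 0.025 m).
It fails at once if the plate is pushed roughly (more than 25 N) (contact force between the fingers and plate above 25 N).
It also fails if it takes over 72 s, if anything falls off the work surface, if the arm or the gripper's body presses on something with over 40 N, if the wrist force passes 120 N, or if a joint passes its speed limit or range.

## Working session

There is one attempt and no reset: what is moved stays moved. The work goes in short steps, Python scripts to look and compute and a shell command to move; the robot and the scene stay as the last step left them, time stands still between calls to the robot, and variables do not carry over. Pictures are saved under pics/ and viewed, at most 10 in all, crops included, and the job is handed in when it is done.

```bash
mkdir -p pics; ls
python3 - <<'E'
from plant import *
import cv2,numpy as np
for n in("top","scene"):
    p,d=snapshot(n);cv2.imwrite(f"pics/{n}0.png",p);np.save(f"pics/{n}0.npy",d)
    c=get_calibration(n);print(n,{k:np.round(v,4).tolist() for k,v in c.items()})
s=sense();print(s)
E
```

```text
pics
top {'fx': 520.0017, 'fy': 520.0017, 'cx': 318.9538, 'cy': 252.9638, 'R': [[-0.0095, -0.9999, -0.0103], [-0.9924, 0.0107, -0.1224], [0.1225, 0.0091, -0.9924]], 't': [0.2154, 0.572, 1.0342]}
scene {'fx': 491.1563, 'fy': 491.1563, 'cx': 335.8802, 'cy': 243.1569, 'R': [[0.8852, -0.4652, 0.0095], [-0.2377, -0.4697, -0.8502], [0.4, 0.7503, -0.5264]], 't': [-0.4191, 0.292, 0.5388]}
{'clock': 0.1, 'qpos': array([ 1.01098497e+00,  2.76514683e-01,  1.50597708e+00,  1.17276105e-06,
        1.36070381e+00, -1.21016488e-01]), 'dq': array([ 0.0003016 , -0.0025382 , -0.0029946 , -0.00014447,  0.00312082,
       -0.00056387]), 'tau': array([ 1.02850110e-03, -4.05453408e+01, -2.37779814e+01,  7.04616797e-02,
        2.99340149e-02, -6.32242632e-05]), 'tool_pos': array([0.24403403, 0.52009466, 0.20471272]), 'eef_rot': array([-2.68129677e-04,  2.17641592e-01,  9.76028430e-01, -7.55277726e-04]), 'contact_force': array([-1.09126253,  0.36588726, -0.51997735]), 'ft_torque': array([-0.00956958, -0.02747068,  0.00768423]), 'finger_force': 0.0, 'gripper_width': 0.9995092426798556}
```

View pics/top0.png

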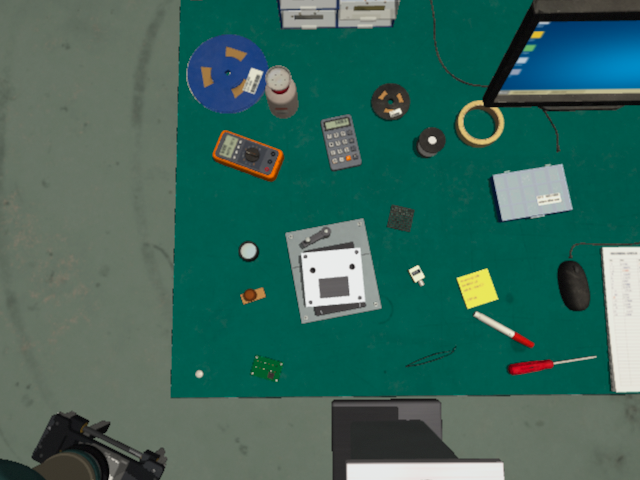

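View pics/scene0.png

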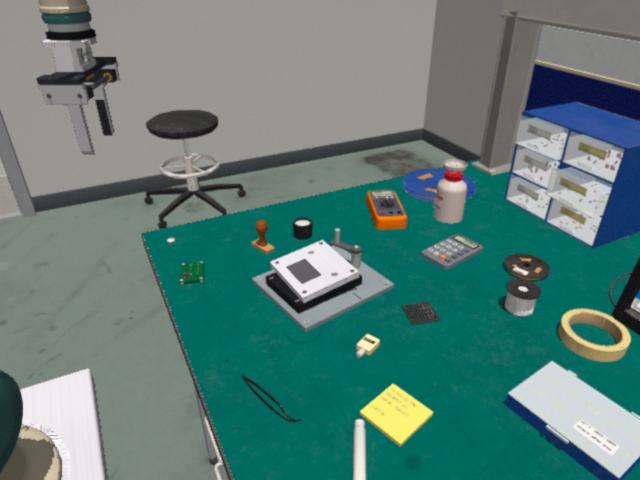

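The top view shows the flange (corners ≈ (286,234), (366,219), (382,305), (303,323)), with the plate at about (333,275). The latch pivot is near (326,232) and its arm points toward (303,245). The stamp is at (252,296), loupe (249,251), tray (401,217) and end piece (417,275).

```bash
cat > h.py <<'E'
import numpy as np,cv2
from plant import *
from scipy.spatial.transform import Rotation as Ro
def ray(c,uv,z):
    uv=np.atleast_2d(uv).astype(float);R=np.array(c["R"]);t=np.array(c["t"])
    d=np.c_[(uv[:,0]-c["cx"])/c["fx"],(uv[:,1]-c["cy"])/c["fy"],np.ones(len(uv))]@R
    o=-R.T@t
    return o+d*((z-o[2])/d[:,2])[:,None]
def tool():
    s=sense();q=s["eef_rot"];return np.array(s["tool_pos"]),Ro.from_quat([q[1],q[2],q[3],q[0]]).as_matrix(),s
def rel(p,yax=None):
    "shift in tool axes to world p; turn wz to bring tool y along world dir yax"
    o,R,s=tool();print("d tool",np.round(R.T@(np.array(p)-o),4))
    if yax is not None:
        v=R.T@np.array([*yax,0]);a=np.arctan2(-v[0],v[1]);a=(a+np.pi/2)%np.pi-np.pi/2;print("wz",round(a,4),"q6",s["qpos"][5])
E
python3 - <<'E'
from h import *
c=get_calibration("top")
P=ray(c,[(286,234),(366,219),(382,305),(303,323)],.012);print(P.round(4))
for i in range(4):print(np.linalg.norm(P[i]-P[(i+1)%4]))
x=(P[0]+P[1]-P[2]-P[3]);yaw=np.arctan2(x[1],x[0]);print("yaw",yaw)
f=P.mean(0)+.0025*np.array([np.cos(yaw),np.sin(yaw),0]);print("fix",f)
print(ray(c,[(252,296)],.06),ray(c,[(249,251)],.036),ray(c,[(401,217),(417,275)],.01))
X=np.array([np.cos(yaw),np.sin(yaw)]);rel([*(f[:2]-.05*X),.30],[-X[1],X[0]])
o,R,s=tool();k=get_calibration("wrist");print(R.round(3),(np.array(k["R"])@R).round(3),(R.T@(-np.array(k["R"]).T@k["t"]-o)).round(3))
E
```

```text
[[0.6183 0.2792 0.012 ]
 [0.6486 0.1094 0.012 ]
 [0.4668 0.0799 0.012 ]
 [0.4313 0.2443 0.012 ]]
0.17249837092676257
0.18418310426163073
0.16816366369893757
0.19025713488841145
yaw 0.17286911725853393
fix [0.54371678 0.17865894 0.012     ]
[[0.48613565 0.34381578 0.06      ]] [[0.57979126 0.3539221  0.036     ]] [[0.65245915 0.03489706 0.01      ]
 [0.5286628  0.00499251 0.01      ]]
d tool [-0.3754 -0.2106 -0.095 ]
wz -0.6117 q6 -0.12101648844017016
[[-0.905  0.425 -0.001]
 [ 0.425  0.905 -0.001]
 [ 0.    -0.002 -1.   ]] [[ 0.001  1.     0.001]
 [-0.964  0.001 -0.267]
 [-0.267 -0.     0.964]] [ 0.078  0.001 -0.178]
```

```bash
python3 -m pendant '[{"dx":-0.04,"dy":-0.018,"wz":-0.06,"jaw":0.094},{"dx":-0.08,"dy":-0.036,"wz":-0.12,"jaw":0.094},{"dx":-0.12,"dy":-0.054,"wz":-0.2,"jaw":0},{"dx":-0.16,"dy":-0.072,"wz":-0.3,"jaw":0},{"dx":-0.20,"dy":-0.09,"wz":-0.4,"jaw":0},{"dx":-0.24,"dy":-0.108,"wz":-0.5,"jaw":0},{"dx":-0.28,"dy":-0.126,"wz":-0.61,"jaw":0},{"dx":-0.32,"dy":-0.144,"wz":-0.61,"jaw":0},{"dx":-0.36,"dy":-0.16,"wz":-0.61,"jaw":0},{"dx":-0.395,"dy":-0.174,"wz":-0.61,"jaw":0}]' 10
python3 - <<'E'
from h import *
import time
o,R,s=tool();print(s["clock"],o,R.round(3),s["qpos"].round(2))
for i in range(2):
    k=get_calibration("wrist");p,d=snapshot("wrist")
cv2.imwrite("pics/w1.png",p);np.save("pics/w1.npy",d);np.savez("pics/w1k.npz",**k)
E
```

```text
0.1 [0.24403403 0.52009466 0.20471272] [[-0.905  0.425 -0.001]
 [ 0.425  0.905 -0.001]
 [ 0.    -0.002 -1.   ]] [ 1.01  0.28  1.51  0.    1.36 -0.12]invalid input
```

View pics/w1.png

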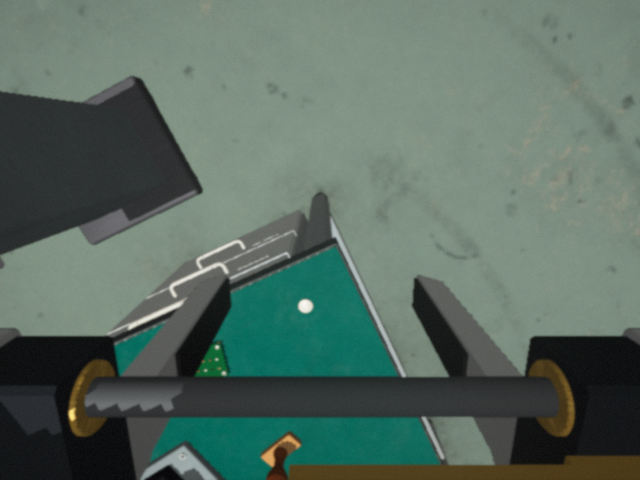

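Nothing moved: rows need all the keys. The wrist view has the robot side at the top of the picture and the fingers in the lower half.

```bash
python3 -m pendant '[{"wx":0,"wy":0,"wz":-0.06,"dx":-0.037,"dy":-0.017,"dz":0,"jaw":0.094},{"wx":0,"wy":0,"wz":-0.12,"dx":-0.074,"dy":-0.034,"dz":0,"jaw":0.094},{"wx":0,"wy":0,"wz":-0.2,"dx":-0.112,"dy":-0.05,"dz":0,"jaw":0.094},{"wx":0,"wy":0,"wz":-0.3,"dx":-0.15,"dy":-0.067,"dz":0,"jaw":0.094},{"wx":0,"wy":0,"wz":-0.4,"dx":-0.188,"dy":-0.083,"dz":0,"jaw":0.094},{"wx":0,"wy":0,"wz":-0.5,"dx":-0.226,"dy":-0.1,"dz":-0.01,"jaw":0.094},{"wx":0,"wy":0,"wz":-0.61,"dx":-0.264,"dy":-0.117,"dz":-0.02,"jaw":0.094},{"wx":0,"wy":0,"wz":-0.61,"dx":-0.3,"dy":-0.133,"dz":-0.03,"jaw":0.094},{"wx":0,"wy":0,"wz":-0.61,"dx":-0.335,"dy":-0.15,"dz":-0.04,"jaw":0.094},{"wx":0,"wy":0,"wz":-0.61,"dx":-0.37,"dy":-0.165,"dz":-0.04,"jaw":0.094}]' 10
python3 - <<'E'
from h import *
o,R,s=tool();print(s["clock"],o,R.round(3),s["qpos"].round(2))
rel([.5437,.1787,.25],[-.172,.985])
E
```

```text
clock: 1.03
tool_pos: [0.5111, 0.2123, 0.2476]
eef_rot: [0.002, -0.085, 0.996, 0.0]
contact_force: [0.9, 0.3, -0.1]
gripper_width: 0.995
finger_force: 0.0
1.0333 [0.51112864 0.21227319 0.24761703] [[-0.985 -0.17   0.004]
 [-0.17   0.985  0.001]
 [-0.004  0.    -1.   ]] [ 0.27  0.22  1.48 -0.    1.44 -1.47]
d tool [-0.0264 -0.0386 -0.0023]
wz -0.0021 q6 -1.4736177576460623
```

```bash
python3 -m pendant '[{"wx":0,"wy":0,"wz":0,"dx":-0.01,"dy":-0.018,"dz":0,"jaw":0.094},{"wx":0,"wy":0,"wz":0,"dx":-0.02,"dy":-0.034,"dz":0,"jaw":0.094},{"wx":0,"wy":0,"wz":0,"dx":-0.022,"dy":-0.036,"dz":0,"jaw":0.094},{"wx":0,"wy":0,"wz":0,"dx":-0.022,"dy":-0.036,"dz":0,"jaw":0.094},{"wx":0,"wy":0,"wz":0,"dx":-0.022,"dy":-0.036,"dz":0,"jaw":0.094},{"wx":0,"wy":0,"wz":0,"dx":-0.022,"dy":-0.036,"dz":0,"jaw":0.094},{"wx":0,"wy":0,"wz":0,"dx":-0.022,"dy":-0.036,"dz":0,"jaw":0.094},{"wx":0,"wy":0,"wz":0,"dx":-0.022,"dy":-0.036,"dz":0,"jaw":0.094},{"wx":0,"wy":0,"wz":0,"dx":-0.022,"dy":-0.036,"dz":0,"jaw":0.094},{"wx":0,"wy":0,"wz":0,"dx":-0.022,"dy":-0.036,"dz":0,"jaw":0.094}]' 10
python3 - <<'E'
from h import *
k=get_calibration("wrist");p,d=snapshot("wrist")
cv2.imwrite("pics/w2.png",p);np.save("pics/w2.npy",d);np.savez("pics/w2k.npz",**k);print(k["fx"])
E
```

```text
clock: 1.87
tool_pos: [0.5366, 0.1828, 0.2456]
eef_rot: [0.0, -0.086, 0.996, 0.0]
contact_force: [-0.0, -0.6, 1.2]
gripper_width: 1.002
finger_force: 0.0
375.44307986739176
```

View pics/w2.png

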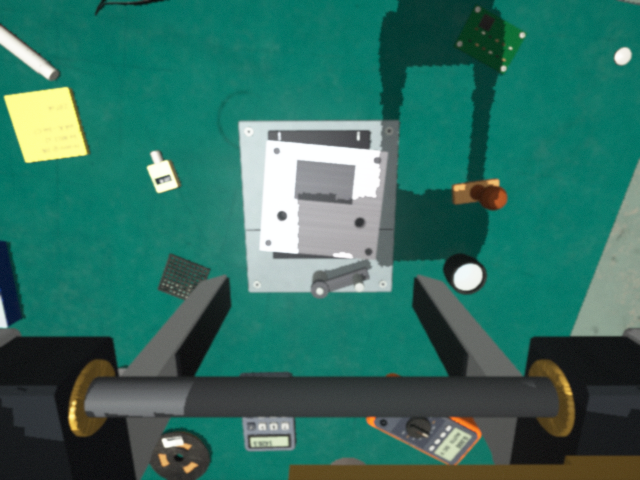

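The close view shows the flange corners at about (238,122), (398,122), (392,292) and (249,293), and the holes at (282,216) (right) and (360,223) (left). Flange scribe marks lie near row 230, the latch pivot is at (320,291), and the peg is near (361,286).

Run:
```python
from h import *
k=dict(np.load("pics/w2k.npz"));d=np.load("pics/w2.npy");img=cv2.imread("pics/w2.png")
P=ray(k,[(249,293),(392,292),(398,122),(238,122)],.012);print(P.round(4))
print([round(np.linalg.norm(P[i]-P[(i+1)%4]),4) for i in range(4)])
x=P[0]+P[1]-P[2]-P[3];y=P[1]+P[2]-P[0]-P[3];print("yaw",np.arctan2(x[1],x[0]),np.arctan2(-y[0],y[1]))
yaw=np.arctan2(x[1]-y[0],x[0]+y[1]);F=np.array([[np.cos(yaw),-np.sin(yaw)],[np.sin(yaw),np.cos(yaw)]])
f=P.mean(0)[:2]+F@[.0025,0];print("fix",f,yaw)
fx=lambda uv,z:((ray(k,uv,z)[:,:2]-f)@F*1000).round(1)
print("scribe",fx([(250,230),(388,230)],.012),"nestmarks",fx([(280,134),(359,134)],.03))
# heights from depth
v,u=np.mgrid[:480,:640];R=k["R"];t=k["t"]
X=(np.stack([(u-k["cx"])/k["fx"]*d,(v-k["cy"])/k["fy"]*d,d],-1)-t)@R
for q in[(282,160),(300,230),(375,165),(372,245),(320,230),(320,291),(361,286),(345,275),(245,200)]:
  w=X[q[1]-1:q[1]+2,q[0]-1:q[0]+2].reshape(-1,3);m=np.median(w,0);print(q,m.round(4),((m[:2]-f)@F*1000).round(1))
c=cv2.resize(img[110:305,225:405],None,fx=3,fy=3,interpolation=cv2.INTER_CUBIC);cv2.imwrite("pics/w2c.png",c)
# peg cloud above z .06
m=(X[...,2]>.055)&(d>0)&(u>240)&(u<400)&(v>255)&(v<310);print(m.sum(),X[m].mean(0),((X[m].mean(0)[:2]-f)@F*1000))
```

```text
[[0.6526 0.1168 0.012 ]
 [0.6221 0.2835 0.012 ]
 [0.4334 0.247  0.012 ]
 [0.4623 0.082  0.012 ]]
[np.float64(0.1694), np.float64(0.1922), np.float64(0.1676), np.float64(0.1935)]
yaw 0.1858510437437273 0.17691646952994733
fix [0.54506798 0.18277699] 0.18168536092511928
scribe [[ 17.  -78.5]
 [ 18.3  77.4]] nestmarks [[-87.1 -38.7]
 [-86.4  41. ]]
(282, 160) [0.4905 0.1359 0.0428] [-62.2 -36.3]
(300, 230) [0.5563 0.1649 0.0499] [  7.8 -19.6]
(375, 165) [0.4794 0.2279 0.0435] [-56.5  56.3]
(372, 245) [0.5592 0.2408 0.0514] [24.4 54.5]
(320, 230) [0.553  0.1851 0.0497] [8.2 0.8]
(320, 291) [0.6172 0.1962 0.054 ] [73.4  0.2]
(361, 286) [0.596  0.2341 0.0769] [59.4 41.3]
(345, 275) [0.5974 0.2197 0.0486] [58.2 26.9]
(245, 200) [0.5432 0.0987 0.0109] [-17.  -82.3]
150 [0.5960763  0.23069169 0.07020851] [58.82632969 37.90948906]
```

View pics/w2c.png

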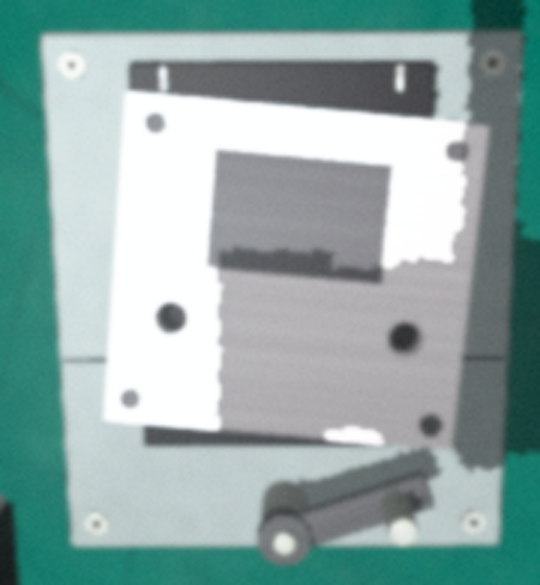

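The scribe marks at x +17/+18 and nest marks at y −39/+41 confirm the fixture pose. In the crop the holes are at (172,318) and (404,337), and the peg top at (403,530). Next I'll get the plate pose and the approach.

```bash
cat >> h.py <<'E'
f=np.array([.54507,.18278]);yaw=.1805;F=np.array([[np.cos(yaw),-np.sin(yaw)],[np.sin(yaw),np.cos(yaw)]])
def fx(p):return ((np.atleast_2d(p)[:,:2]-f)@F*1000).round(1)
def wd(x,y,z):return np.array([*(f+F@[x/1e3,y/1e3]),z/1e3])
def cloud(d,k):
    v,u=np.mgrid[:480,:640]
    return (np.stack([(u-k["cx"])/k["fx"]*d,(v-k["cy"])/k["fy"]*d,d],-1)-k["t"])@np.array(k["R"])
E
python3 - <<'E'
from h import *
k=dict(np.load("pics/w2k.npz"));d=np.load("pics/w2.npy")
X=cloud(d,k);w=X[150:245,268:375].reshape(-1,3);w=w[(w[:,2]>.038)&(w[:,2]<.056)]
A=np.c_[w[:,:2]@F-f@F,np.ones(len(w))];c,*_=np.linalg.lstsq(A,w[:,2],rcond=None);print("plane",c)
def top(uv):
    p=ray(k,uv,.047)
    for _ in range(5):
        z=((p[:,:2]-f)@F)@c[:2]+c[2];p=np.vstack([ray(k,u,zz) for u,zz in zip(uv,z)])
    return p
s=lambda L:[(225+a/3,110+b/3) for a,b in L]
H=top(s([(172,318),(404,337)]));C=top(s([(126,91),(489,126),(453,446),(104,420)]))
print("holes top",fx(H),H[:,2],"corners",fx(C),C[:,2])
h=fx(H);e=h[1]-h[0];print("len",np.hypot(*e),"yaw rel",np.arctan2(-e[0],e[1]))
n=C[1]-C[0];print("peg",fx(ray(k,s([(403,530)]),.078)),"pivot",fx(ray(k,s([(285,543)]),.055)))
rel(wd(-110,(h[0][1]+h[1][1])/2,60),F[:,1])
E
```

```text
plane [ 0.10275958 -0.00395102  0.04900431]
holes top [[ -6.5 -37.5]
 [  0.6  41.5]] [0.048485   0.04890307] corners [[-81.1 -50.7]
 [-69.   68.9]
 [ 38.6  58.8]
 [ 28.5 -61.8]] [0.04087027 0.04163912 0.0527372  0.05217232]
len 79.31840896034161 yaw rel -0.08963260757124054
peg [[59.2 39.5]] pivot [[73.5  0.3]]
d tool [ 0.1018 -0.0003  0.1856]
wz -0.0087 q6 -1.5374329152955615
```

```bash
python3 -m pendant '[{"wx":0,"wy":0,"wz":-0.009,"dx":0.035,"dy":0,"dz":0.01,"jaw":0.07},{"wx":0,"wy":0,"wz":-0.009,"dx":0.07,"dy":0,"dz":0.03,"jaw":0.07},{"wx":0,"wy":0,"wz":-0.009,"dx":0.102,"dy":0.002,"dz":0.055,"jaw":0.07},{"wx":0,"wy":0,"wz":-0.009,"dx":0.102,"dy":0.002,"dz":0.09,"jaw":0.07},{"wx":0,"wy":0,"wz":-0.009,"dx":0.102,"dy":0.002,"dz":0.125,"jaw":0.07},{"wx":0,"wy":0,"wz":-0.009,"dx":0.102,"dy":0.002,"dz":0.155,"jaw":0.07},{"wx":0,"wy":0,"wz":-0.009,"dx":0.102,"dy":0.002,"dz":0.18,"jaw":0.07},{"wx":0,"wy":0,"wz":-0.009,"dx":0.102,"dy":0.002,"dz":0.2,"jaw":0.07},{"wx":0,"wy":0,"wz":-0.009,"dx":0.102,"dy":0.002,"dz":0.207,"jaw":0.07},{"wx":0,"wy":0,"wz":-0.009,"dx":0.102,"dy":0.002,"dz":0.2085,"jaw":0.07}]' 10
python3 - <<'E'
from h import *
o,R,s=tool();print(fx(o),o[2],R.round(3));rel(wd(-76,4,36),F[:,1])
E
```

```text
clock: 2.75
tool_pos: [0.4351, 0.1666, 0.0358]
eef_rot: [-0.002, -0.09, 0.996, -0.0]
contact_force: [-0.0, -0.2, 0.4]
gripper_width: 0.744
finger_force: 0.0
[[-111.1    3.9]] 0.03576164964085334 [[-0.984 -0.179 -0.003]
 [-0.179  0.984 -0.001]
 [ 0.003 -0.    -1.   ]]
d tool [-0.0351  0.0001 -0.0003]
wz -0.0003 q6 -1.534793952867645
```

```bash
python3 -m pendant '[{"wx":0,"wy":0,"wz":0,"dx":-0.01,"dy":0,"dz":0,"jaw":0.07},{"wx":0,"wy":0,"wz":0,"dx":-0.018,"dy":0,"dz":0,"jaw":0.07},{"wx":0,"wy":0,"wz":0,"dx":-0.021,"dy":0,"dz":0,"jaw":0.07},{"wx":0,"wy":0,"wz":0,"dx":-0.023,"dy":0,"dz":0,"jaw":0.07},{"wx":0,"wy":0,"wz":0,"dx":-0.025,"dy":0,"dz":0,"jaw":0.07},{"wx":0,"wy":0,"wz":0,"dx":-0.027,"dy":0,"dz":0,"jaw":0.07},{"wx":0,"wy":0,"wz":0,"dx":-0.029,"dy":0,"dz":0,"jaw":0.07},{"wx":0,"wy":0,"wz":0,"dx":-0.031,"dy":0,"dz":0,"jaw":0.07},{"wx":0,"wy":0,"wz":0,"dx":-0.033,"dy":0,"dz":0,"jaw":0.07},{"wx":0,"wy":0,"wz":0,"dx":-0.035,"dy":0,"dz":0,"jaw":0.07}]' 10
python3 - <<'E'
from h import *
o,R,s=tool();print(fx(o),o[2])
k=get_calibration("wrist");p,d=snapshot("wrist");cv2.imwrite("pics/w3.png",p);np.savez("pics/w3k.npz",d=d,**k)
p,d=snapshot("top");cv2.imwrite("pics/t3.png",p)
a=p[210:330,275:395];a=cv2.resize(a,(560,560),interpolation=cv2.INTER_CUBIC)
E
```

```text
clock: 3.58
tool_pos: [0.4699, 0.1727, 0.0369]
eef_rot: [-0.001, -0.09, 0.996, -0.0]
contact_force: [-4.4, -2.5, 3.4]
gripper_width: 0.748
finger_force: 2.5
[[-75.7   3.6]] 0.03691750613755488
```

View pics/w3.png

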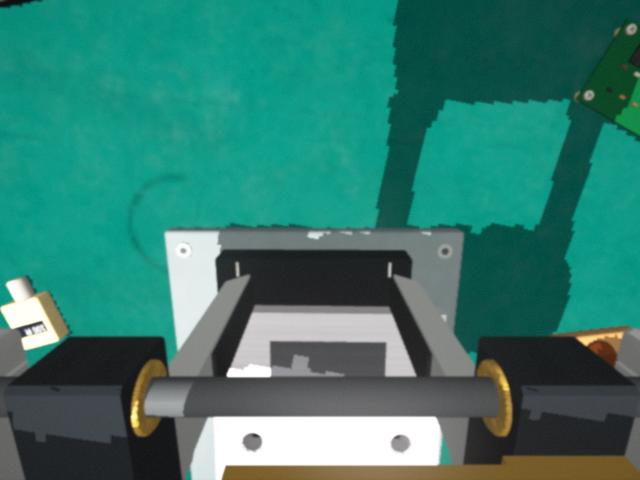

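The plate is now squared by the fingers, and its holes show at (252,442) and (400,443), so I can monitor the push with the wrist camera.

```bash
cat >> h.py <<'E'
def holes():
    k=get_calibration("wrist");p,d=snapshot("wrist");g=cv2.cvtColor(p,cv2.COLOR_BGR2GRAY)
    r=g[418:464];m=(r<150).astype(np.uint8);out=[]
    n,l,s,c=cv2.connectedComponentsWithStats(m)
    for i in range(1,n):
        if 80<s[i,4]<600 and s[i,2]<30 and s[i,3]<26 and 200<c[i][0]<460: out.append((c[i][0],c[i][1]+418))
    out.sort();print("px",np.round(out,1).tolist())
    q=[fx(ray(k,uv,.050))[0] for uv in out];print("hole tops fixture mm (z .050)",q)
    return p,d,k
E
python3 - <<'E'
from h import *
p,d,k=holes()
print(fx(ray(k,[(237,270),(390,270)],.03)))
X=cloud(d,k)
for q in [(300,325),(330,455),(280,425),(370,425)]:print(q,X[q[1]-2:q[1]+3,q[0]-2:q[0]+3].reshape(-1,3).mean(0).round(4))
E
```

```text
px [[252.8, 441.2], [399.2, 440.7]]
hole tops fixture mm (z .050) [array([  6.1, -32.1]), array([ 5.6, 46.4])]
[[-84.  -39.5]
 [-84.1  40.5]]
(300, 325) [0.4887 0.1661 0.0417]
(330, 455) [0.5579 0.1947 0.0505]
(280, 425) [0.5453 0.1651 0.0485]
(370, 425) [0.5366 0.2124 0.0484]
```

```bash
python3 -m pendant '[{"wx":0,"wy":0,"wz":0,"dx":0.015,"dy":0,"dz":0,"jaw":0.07},{"wx":0,"wy":0,"wz":0,"dx":0.015,"dy":0,"dz":-0.035,"jaw":0.0},{"wx":0,"wy":0,"wz":0,"dx":0.015,"dy":0,"dz":-0.07,"jaw":0.0},{"wx":0,"wy":0,"wz":0,"dx":-0.015,"dy":0.025,"dz":-0.07,"jaw":0.0},{"wx":0,"wy":0,"wz":0,"dx":-0.045,"dy":0.05,"dz":-0.07,"jaw":0.0},{"wx":0,"wy":0,"wz":0,"dx":-0.064,"dy":0.08,"dz":-0.07,"jaw":0.0},{"wx":0,"wy":0,"wz":0,"dx":-0.064,"dy":0.1,"dz":-0.07,"jaw":0.0},{"wx":0,"wy":0,"wz":0,"dx":-0.064,"dy":0.1,"dz":-0.05,"jaw":0.0},{"wx":0,"wy":0,"wz":0,"dx":-0.064,"dy":0.1,"dz":-0.04,"jaw":0.0},{"wx":0,"wy":0,"wz":0,"dx":-0.064,"dy":0.1,"dz":-0.04,"jaw":0.0}]' 10
python3 - <<'E'
from h import *
o,R,s=tool();print(fx(o),o[2],s["gripper_width"])
k=get_calibration("wrist");p,d=snapshot("wrist");cv2.imwrite("pics/w4.png",p);np.savez("pics/w4k.npz",d=d,**k)
rel(wd(-12,90,38),F[:,1])
E
```

```text
clock: 4.57
tool_pos: [0.5147, 0.2829, 0.0745]
eef_rot: [-0.001, -0.09, 0.996, -0.0]
contact_force: [-0.3, -1.5, -0.6]
gripper_width: 0.145
finger_force: 0.0
[[-11.9 104. ]] 0.07450720768634751 0.14497993752076768
d tool [ 0.0005 -0.0137  0.0377]
wz -0.0002 q6 -1.36765929692187
```

View pics/w4.png

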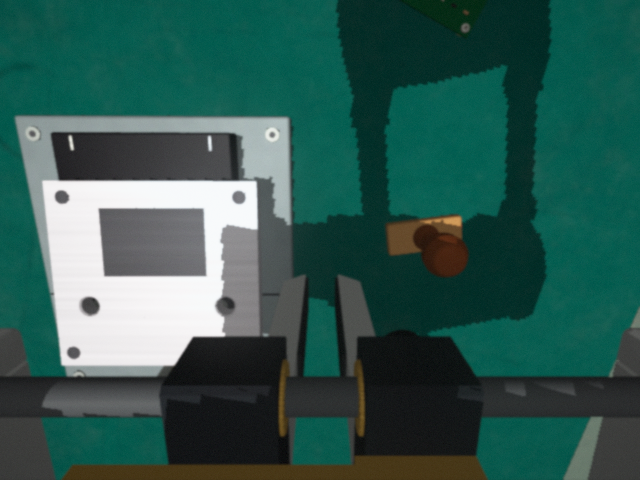

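Plate squared: holes at (91,306) and (226,306), nest marks at (71,143) and (209,143). The plate is offset to the left.

```bash
python3 - <<'E'
from h import *
k=dict(np.load("pics/w4k.npz"))
print(fx(np.vstack([ray(k,(90.5,305.5),.0495),ray(k,(226,305.5),.0495)])),fx(ray(k,[(71,143),(209,143)],.03)),fx(ray(k,[(258,181),(260,330)],.047)))
E
python3 -m pendant '[{"wx":0,"wy":0,"wz":0,"dx":0,"dy":-0.006,"dz":0,"jaw":0.0},{"wx":0,"wy":0,"wz":0,"dx":0,"dy":-0.012,"dz":0.01,"jaw":0.0},{"wx":0,"wy":0,"wz":0,"dx":0,"dy":-0.012,"dz":0.025,"jaw":0.0},{"wx":0,"wy":0,"wz":0,"dx":0,"dy":-0.012,"dz":0.035,"jaw":0.0},{"wx":0,"wy":0,"wz":0,"dx":0,"dy":-0.014,"dz":0.038,"jaw":0.0},{"wx":0,"wy":0,"wz":0,"dx":0,"dy":-0.016,"dz":0.038,"jaw":0.0},{"wx":0,"wy":0,"wz":0,"dx":0,"dy":-0.018,"dz":0.038,"jaw":0.0},{"wx":0,"wy":0,"wz":0,"dx":0,"dy":-0.02,"dz":0.038,"jaw":0.0},{"wx":0,"wy":0,"wz":0,"dx":0,"dy":-0.022,"dz":0.038,"jaw":0.0},{"wx":0,"wy":0,"wz":0,"dx":0,"dy":-0.022,"dz":0.038,"jaw":0.0}]' 10
python3 - <<'E'
from h import *
o,R,s=tool();print(fx(o),o[2],s["gripper_width"])
E
```

```text
[[  7.9 -31.4]
 [  7.8  48.6]] [[-84.7 -39.3]
 [-84.8  40.1]] [[-65.1  70.2]
 [ 25.2  67.6]]
clock: 5.45
tool_pos: [0.52, 0.2611, 0.0396]
eef_rot: [0.001, -0.09, 0.996, 0.0]
contact_force: [-0.3, -0.8, -0.3]
gripper_width: 0.006
finger_force: 0.0
[[-10.6  81.5]] 0.03957136797382489 0.006219554958488945
```

```bash
python3 -m pendant '[{"wx":0,"wy":0,"wz":0,"dx":0,"dy":-0.002,"dz":0.002,"jaw":0.0},{"wx":0,"wy":0,"wz":0,"dx":0,"dy":-0.003,"dz":0.002,"jaw":0.0},{"wx":0,"wy":0,"wz":0,"dx":0,"dy":-0.004,"dz":0.002,"jaw":0.0},{"wx":0,"wy":0,"wz":0,"dx":0,"dy":-0.005,"dz":0.002,"jaw":0.0},{"wx":0,"wy":0,"wz":0,"dx":0,"dy":-0.006,"dz":0.002,"jaw":0.0},{"wx":0,"wy":0,"wz":0,"dx":0,"dy":-0.007,"dz":0.002,"jaw":0.0},{"wx":0,"wy":0,"wz":0,"dx":0,"dy":-0.008,"dz":0.002,"jaw":0.0},{"wx":0,"wy":0,"wz":0,"dx":0,"dy":-0.009,"dz":0.002,"jaw":0.0},{"wx":0,"wy":0,"wz":0,"dx":0,"dy":-0.009,"dz":0.002,"jaw":0.0},{"wx":0,"wy":0,"wz":0,"dx":0,"dy":-0.009,"dz":0.002,"jaw":0.0}]' 10
python3 - <<'E'
from h import *
o,R,s=tool();print(fx(o),o[2])
k=get_calibration("wrist");p,d=snapshot("wrist");cv2.imwrite("pics/w5.png",p);np.savez("pics/w5k.npz",d=d,**k)
E
```

```text
clock: 6.28
tool_pos: [0.5212, 0.2522, 0.037]
eef_rot: [0.0, -0.09, 0.996, -0.0]
contact_force: [0.1, 1.5, 1.0]
gripper_width: 0.005
finger_force: 1.1
[[-11.   72.6]] 0.03703039914918024
```

View pics/w5.png

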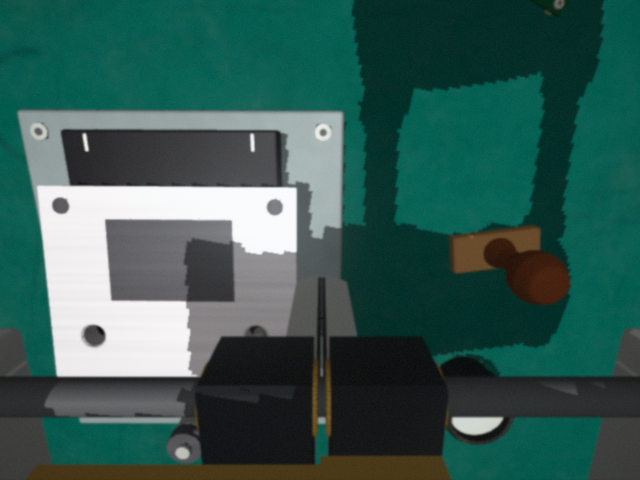

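The plate moved right and is still about square: near corners at (38,185) and (296,188), right hole at (94,336). I'll measure, then back off and repeat the two-finger push.

Run:
```python
from h import *
k=dict(np.load("pics/w5k.npz"))
print("hole",fx(ray(k,(94,336),.0495)),"near",fx(ray(k,[(38,185),(296,188)],.0415)),"marks",fx(ray(k,[(86,142),(253,142)],.03)))
rel(wd(-90,0,100),F[:,1])
```

```text
hole [[  7.3 -38.6]] near [[-66.  -57.4]
 [-64.7  61.8]] marks [[-85.  -39. ]
 [-85.1  40.8]]
d tool [ 0.079  -0.0726 -0.0629]
wz -0.0003 q6 -1.4200250628894315
```

```bash
python3 -m pendant '[{"wx":0,"wy":0,"wz":0,"dx":0,"dy":0.01,"dz":0,"jaw":0.0},{"wx":0,"wy":0,"wz":0,"dx":0.005,"dy":0.01,"dz":-0.035,"jaw":0.0},{"wx":0,"wy":0,"wz":0,"dx":0.02,"dy":-0.005,"dz":-0.06,"jaw":0.01},{"wx":0,"wy":0,"wz":0,"dx":0.045,"dy":-0.03,"dz":-0.065,"jaw":0.07},{"wx":0,"wy":0,"wz":0,"dx":0.07,"dy":-0.055,"dz":-0.065,"jaw":0.07},{"wx":0,"wy":0,"wz":0,"dx":0.083,"dy":-0.073,"dz":-0.06,"jaw":0.07},{"wx":0,"wy":0,"wz":0,"dx":0.083,"dy":-0.073,"dz":-0.03,"jaw":0.07},{"wx":0,"wy":0,"wz":0,"dx":0.083,"dy":-0.073,"dz":-0.01,"jaw":0.07},{"wx":0,"wy":0,"wz":0,"dx":0.083,"dy":-0.073,"dz":0.001,"jaw":0.07},{"wx":0,"wy":0,"wz":0,"dx":0.083,"dy":-0.073,"dz":0.001,"jaw":0.07}]' 10
python3 - <<'E'
from h import *
o,R,s=tool();print(fx(o),o[2],s["gripper_width"]);rel(wd(-68,0,36),F[:,1])
E
```

```text
clock: 7.17
tool_pos: [0.4503, 0.165, 0.0338]
eef_rot: [-0.003, -0.09, 0.996, -0.001]
contact_force: [-0.6, -1.2, -0.4]
gripper_width: 0.536
finger_force: 0.0
[[-96.4  -0.5]] 0.03379648235698965 0.5360244555958945
d tool [-0.0284  0.0005 -0.0024]
wz -0.0001 q6 -1.5437818417957339
```

```bash
python3 -m pendant '[{"wx":0,"wy":0,"wz":0,"dx":-0.004,"dy":0,"dz":-0.001,"jaw":0.07},{"wx":0,"wy":0,"wz":0,"dx":-0.01,"dy":0,"dz":-0.001,"jaw":0.07},{"wx":0,"wy":0,"wz":0,"dx":-0.015,"dy":0,"dz":-0.001,"jaw":0.07},{"wx":0,"wy":0,"wz":0,"dx":-0.018,"dy":0,"dz":-0.001,"jaw":0.07},{"wx":0,"wy":0,"wz":0,"dx":-0.02,"dy":0,"dz":-0.001,"jaw":0.07},{"wx":0,"wy":0,"wz":0,"dx":-0.022,"dy":0,"dz":-0.001,"jaw":0.07},{"wx":0,"wy":0,"wz":0,"dx":-0.0235,"dy":0,"dz":-0.001,"jaw":0.07},{"wx":0,"wy":0,"wz":0,"dx":-0.025,"dy":0,"dz":-0.001,"jaw":0.07},{"wx":0,"wy":0,"wz":0,"dx":-0.0265,"dy":0,"dz":-0.001,"jaw":0.07},{"wx":0,"wy":0,"wz":0,"dx":-0.028,"dy":0,"dz":-0.001,"jaw":0.07}]' 10
python3 - <<'E'
from h import *
o,R,s=tool();print(fx(o),o[2],s["contact_force"]);p,d,k=holes()
X=cloud(d,k)
for q in [(300,325),(330,455),(330,425)]:print(q,X[q[1]-2:q[1]+3,q[0]-2:q[0]+3].reshape(-1,3).mean(0).round(4))
print(fx(ray(k,[(237,270),(390,270)],.03)))
cv2.imwrite("pics/w6.png",p)
E
```

```text
clock: 8.0
tool_pos: [0.4797, 0.1708, 0.037]
eef_rot: [-0.001, -0.09, 0.996, -0.0]
contact_force: [-4.5, -1.2, 3.6]
gripper_width: 0.745
finger_force: 2.4
[[-66.4  -0.1]] 0.037005952520372545 [-4.50660364 -1.2207166   3.60164759]
px []
hole tops fixture mm (z .050) []
(300, 325) [0.498  0.1639 0.0411]
(330, 455) [0.576  0.1944 0.041 ]
(330, 425) [0.5497 0.1893 0.048 ]
[[-75.6 -43.3]
 [-75.7  36.8]]
```

```bash
python3 -m pendant '[{"wx":0,"wy":0,"wz":0,"dx":-0.0005,"dy":0,"dz":0,"jaw":0.07},{"wx":0,"wy":0,"wz":0,"dx":-0.001,"dy":0,"dz":0,"jaw":0.07},{"wx":0,"wy":0,"wz":0,"dx":-0.001,"dy":0,"dz":0,"jaw":0.07},{"wx":0,"wy":0,"wz":0,"dx":-0.0015,"dy":0,"dz":0,"jaw":0.07},{"wx":0,"wy":0,"wz":0,"dx":-0.0015,"dy":0,"dz":0,"jaw":0.07},{"wx":0,"wy":0,"wz":0,"dx":-0.002,"dy":0,"dz":0,"jaw":0.07},{"wx":0,"wy":0,"wz":0,"dx":-0.002,"dy":0,"dz":0,"jaw":0.07},{"wx":0,"wy":0,"wz":0,"dx":-0.002,"dy":0,"dz":0,"jaw":0.07},{"wx":0,"wy":0,"wz":0,"dx":-0.002,"dy":0,"dz":0,"jaw":0.07},{"wx":0,"wy":0,"wz":0,"dx":-0.002,"dy":0,"dz":0,"jaw":0.07}]' 10
cat >> h.py <<'E'
def plane():
    o,R,s=tool();k=get_calibration("wrist");p,d=snapshot("wrist");X=cloud(d,k)[300:460,240:400].reshape(-1,3)
    q=fx(X);m=(X[:,2]>.036)&(X[:,2]<.056)&(q[:,0]>-52)&(q[:,0]<30)&(abs(q[:,1])<28);w=X[m]
    A=np.c_[q[m]/1e3,np.ones(m.sum())];c,*_=np.linalg.lstsq(A,w[:,2],rcond=None)
    print("tcp",fx(o),o[2].round(4),"F",s["contact_force"].round(1),"n",m.sum(),"plane",c.round(4));return p,d,k
E
python3 - <<'E'
from h import *
p,d,k=plane();cv2.imwrite("pics/w7.png",p)
E
```

```text
clock: 8.88
tool_pos: [0.4816, 0.1711, 0.0369]
eef_rot: [-0.0, -0.09, 0.996, -0.0]
contact_force: [-5.3, -0.6, 3.2]
gripper_width: 0.742
finger_force: 2.5
tcp [[-64.5  -0.1]] 0.0369 F [-5.3 -0.6  3.2] n 9445 plane [-0.0015 -0.0007  0.0411]
```

The plate plane is now level (slope −0.0015, height 41 mm), so it has dropped. I'll retreat and check from above.

```bash
python3 -m pendant '[{"wx":0,"wy":0,"wz":0,"dx":0.006,"dy":0,"dz":0,"jaw":0.07},{"wx":0,"wy":0,"wz":0,"dx":0.02,"dy":0,"dz":0,"jaw":0.07},{"wx":0,"wy":0,"wz":0,"dx":0.025,"dy":0,"dz":-0.03,"jaw":0.07},{"wx":0,"wy":0,"wz":0,"dx":0.02,"dy":0,"dz":-0.065,"jaw":0.07},{"wx":0,"wy":0,"wz":0,"dx":0.005,"dy":0,"dz":-0.1,"jaw":0.09},{"wx":0,"wy":0,"wz":0,"dx":-0.015,"dy":0.005,"dz":-0.13,"jaw":0.09},{"wx":0,"wy":0,"wz":0,"dx":-0.04,"dy":0.01,"dz":-0.16,"jaw":0.09},{"wx":0,"wy":0,"wz":0,"dx":-0.06,"dy":0.01,"dz":-0.18,"jaw":0.09},{"wx":0,"wy":0,"wz":0,"dx":-0.07,"dy":0.01,"dz":-0.18,"jaw":0.09},{"wx":0,"wy":0,"wz":0,"dx":-0.07,"dy":0.01,"dz":-0.18,"jaw":0.09}]' 10
python3 - <<'E'
from h import *
o,R,s=tool();print(fx(o),o[2])
k=get_calibration("wrist");p,d=snapshot("wrist");np.savez("pics/w8k.npz",d=d,**k)
cv2.imwrite("pics/w8.png",cv2.resize(p[60:340,200:440],None,fx=2,fy=2,interpolation=cv2.INTER_CUBIC))
E
```

```text
clock: 9.77
tool_pos: [0.553, 0.1941, 0.2176]
eef_rot: [0.003, -0.09, 0.996, 0.0]
contact_force: [1.1, 0.1, -0.3]
gripper_width: 0.957
finger_force: 0.0
[[9.8 9.7]] 0.21763336008090656
```

View pics/w8.png

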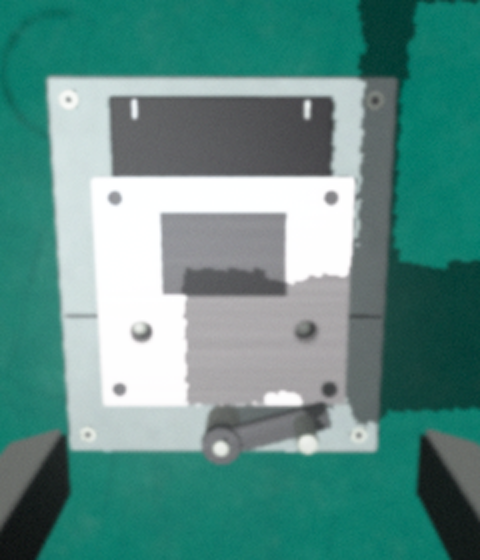

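Seated: pin noses shine in both holes at crop (141,331) and (305,330). The plate looks square, and the latch is still open with its peg at crop (307,443).

Run:
```python
from h import *
k=dict(np.load("pics/w8k.npz"));d=k.pop("d")
s=lambda a,b:(200+a/2,60+b/2)
print("holes",fx(ray(k,[s(141,331),s(305,330)],.042)),"peg",fx(ray(k,s(307,442),.078)))
X=cloud(d,k)[145:260,250:375].reshape(-1,3);q=fx(X);m=(X[:,2]>.036)&(X[:,2]<.055)&(abs(q[:,0])<50)&(abs(q[:,1])<52)
print(np.linalg.lstsq(np.c_[q[m]/1e3,np.ones(m.sum())],X[m,2],rcond=None)[0])
a=np.arctan2(.83,.56);rel(wd(76,63,120),F@[np.cos(a),np.sin(a)]);rel(wd(76,63,60))
```

```text
holes [[ 17.9 -38.7]
 [ 17.4  40.7]] peg [[60.8 39.8]]
[-0.00206482 -0.00071567  0.04099951]
d tool [-0.0691  0.0533  0.096 ]
wz 0.593 q6 -1.5316902942480635
d tool [-0.0691  0.0534  0.156 ]
```

```bash
python3 -m pendant '[{"wx":0,"wy":0,"wz":0.1,"dx":-0.015,"dy":0.012,"dz":0,"jaw":0},{"wx":0,"wy":0,"wz":0.2,"dx":-0.03,"dy":0.024,"dz":0.01,"jaw":0},{"wx":0,"wy":0,"wz":0.3,"dx":-0.045,"dy":0.036,"dz":0.03,"jaw":0},{"wx":0,"wy":0,"wz":0.4,"dx":-0.06,"dy":0.048,"dz":0.05,"jaw":0},{"wx":0,"wy":0,"wz":0.5,"dx":-0.069,"dy":0.053,"dz":0.07,"jaw":0},{"wx":0,"wy":0,"wz":0.593,"dx":-0.069,"dy":0.053,"dz":0.09,"jaw":0},{"wx":0,"wy":0,"wz":0.593,"dx":-0.069,"dy":0.053,"dz":0.1,"jaw":0},{"wx":0,"wy":0,"wz":0.593,"dx":-0.069,"dy":0.053,"dz":0.105,"jaw":0},{"wx":0,"wy":0,"wz":0.593,"dx":-0.069,"dy":0.053,"dz":0.105,"jaw":0},{"wx":0,"wy":0,"wz":0.593,"dx":-0.069,"dy":0.053,"dz":0.105,"jaw":0}]' 10
python3 - <<'E'
from h import *
o,R,s=tool();print(fx(o),o[2],s["gripper_width"],F.T@R[:2,:2])
# path: finger centre for latch angles in tool coords from start
n=np.array([.56,.83])
for th in [.37,.5,.7,.9,1.1,1.3,1.45,1.56]:
    c=np.array([75-42*np.sin(th),42*np.cos(th)])+17.5*n
    print(th,c.round(1),(R.T@(wd(*c,60)-o)).round(4))
E
```

```text
clock: 10.65
tool_pos: [0.6072, 0.2577, 0.1123]
eef_rot: [0.0, 0.204, 0.979, 0.0]
contact_force: [1.3, -0.8, 0.3]
gripper_width: 0.287
finger_force: 0.0
[[74.6 62.6]] 0.11232167987682234 0.2872626593048051 [[-0.82969166  0.55822193]
 [ 0.55822194  0.82969167]]
0.37 [69.6 53.7] [-0.0008 -0.0102  0.0523]
0.5 [64.7 51.4] [ 0.002  -0.0149  0.0523]
0.7 [57.7 46.6] [ 0.0051 -0.0227  0.0523]
0.9 [51.9 40.6] [ 0.0066 -0.0309  0.0523]
1.1 [47.4 33.6] [ 0.0064 -0.0393  0.0523]
1.3 [44.3 25.8] [ 0.0046 -0.0475  0.0523]
1.45 [43.1 19.6] [ 0.0021 -0.0533  0.0523]
1.56 [42.8 15. ] [-0.0002 -0.0573  0.0523]
```

```bash
python3 -m pendant '[{"wx":0,"wy":0,"wz":0,"dx":0,"dy":0.006,"dz":0,"jaw":0},{"wx":0,"wy":0,"wz":0,"dx":0,"dy":0.006,"dz":0,"jaw":0},{"wx":0,"wy":0,"wz":0,"dx":0,"dy":0.006,"dz":0.01,"jaw":0},{"wx":0,"wy":0,"wz":0,"dx":0,"dy":0.006,"dz":0.025,"jaw":0},{"wx":0,"wy":0,"wz":0,"dx":0,"dy":0.006,"dz":0.04,"jaw":0},{"wx":0,"wy":0,"wz":0,"dx":0,"dy":0.006,"dz":0.05,"jaw":0},{"wx":0,"wy":0,"wz":0,"dx":0,"dy":0.003,"dz":0.051,"jaw":0},{"wx":0,"wy":0,"wz":0,"dx":0,"dy":0,"dz":0.051,"jaw":0},{"wx":0,"wy":0,"wz":0,"dx":0,"dy":-0.003,"dz":0.051,"jaw":0},{"wx":0,"wy":0,"wz":0,"dx":0,"dy":-0.006,"dz":0.051,"jaw":0}]' 10
python3 - <<'E'
from h import *
o,R,s=tool();print(fx(o),o[2],s["gripper_width"])
n=np.array([.56,.83])
for th in [.37,.5,.7,.9,1.1,1.3,1.45,1.56]:
    c=np.array([75-42*np.sin(th),42*np.cos(th)])+17.5*n
    print(th,(R.T@(wd(*c,60)-o)).round(4))
E
```

```text
clock: 11.48
tool_pos: [0.6057, 0.2524, 0.0619]
eef_rot: [0.001, 0.205, 0.979, 0.0]
contact_force: [0.3, -0.1, 0.5]
gripper_width: 0.002
finger_force: 0.0
[[72.1 57.6]] 0.061944508828395056 0.0023168019306953466
0.37 [-0.0001 -0.0046  0.0019]
0.5 [ 0.0027 -0.0093  0.0019]
0.7 [ 0.0058 -0.0171  0.0019]
0.9 [ 0.0073 -0.0254  0.0019]
1.1 [ 0.0071 -0.0337  0.0019]
1.3 [ 0.0053 -0.0419  0.0019]
1.45 [ 0.0028 -0.0477  0.0019]
1.56 [ 0.0005 -0.0517  0.0019]
```

```bash
python3 -m pendant '[{"wx":0,"wy":0,"wz":0,"dx":0.001,"dy":-0.005,"dz":0.001,"jaw":0},{"wx":0,"wy":0,"wz":0,"dx":0.003,"dy":-0.009,"dz":0.001,"jaw":0},{"wx":0,"wy":0,"wz":0,"dx":0.0045,"dy":-0.013,"dz":0.001,"jaw":0},{"wx":0,"wy":0,"wz":0,"dx":0.006,"dy":-0.017,"dz":0.001,"jaw":0},{"wx":0,"wy":0,"wz":0,"dx":0.007,"dy":-0.021,"dz":0.001,"jaw":0},{"wx":0,"wy":0,"wz":0,"dx":0.0075,"dy":-0.025,"dz":0.001,"jaw":0},{"wx":0,"wy":0,"wz":0,"dx":0.0075,"dy":-0.03,"dz":0.001,"jaw":0},{"wx":0,"wy":0,"wz":0,"dx":0.007,"dy":-0.034,"dz":0.001,"jaw":0},{"wx":0,"wy":0,"wz":0,"dx":0.006,"dy":-0.038,"dz":0.001,"jaw":0},{"wx":0,"wy":0,"wz":0,"dx":0.0055,"dy":-0.041,"dz":0.001,"jaw":0}]'
python3 - <<'E'
from h import *
o,R,s=tool();print(fx(o),o[2],F.T@s["contact_force"][:2])
n=np.array([.56,.83])
for th in [1.3,1.45,1.56]:
    c=np.array([75-42*np.sin(th),42*np.cos(th)])+17.5*n
    print(th,(R.T@(wd(*c,60)-o)).round(4))
E
```

```text
clock: 12.32
tool_pos: [0.5836, 0.2164, 0.0598]
eef_rot: [-0.0, 0.205, 0.979, -0.0]
contact_force: [-0.3, 1.3, -0.3]
gripper_width: 0.004
finger_force: 0.5
[[43.9 26.2]] 0.059839705866933185 [-0.0754201   1.32348497]
1.3 [-0.0006 -0.0001 -0.0002]
1.45 [-0.003  -0.0059 -0.0002]
1.56 [-0.0053 -0.0099 -0.0002]
```

Contact force is about 1.3 N, as expected. On to the stop.

```bash
python3 -m pendant '[{"wx":0,"wy":0,"wz":0,"dx":-0.001,"dy":-0.002,"dz":0,"jaw":0},{"wx":0,"wy":0,"wz":0,"dx":-0.002,"dy":-0.004,"dz":0,"jaw":0},{"wx":0,"wy":0,"wz":0,"dx":-0.003,"dy":-0.006,"dz":0,"jaw":0},{"wx":0,"wy":0,"wz":0,"dx":-0.004,"dy":-0.0075,"dz":0,"jaw":0},{"wx":0,"wy":0,"wz":0,"dx":-0.0045,"dy":-0.0085,"dz":0,"jaw":0},{"wx":0,"wy":0,"wz":0,"dx":-0.005,"dy":-0.0095,"dz":0,"jaw":0},{"wx":0,"wy":0,"wz":0,"dx":-0.005,"dy":-0.0105,"dz":0,"jaw":0},{"wx":0,"wy":0,"wz":0,"dx":-0.005,"dy":-0.011,"dz":0,"jaw":0},{"wx":0,"wy":0,"wz":0,"dx":-0.005,"dy":-0.011,"dz":0,"jaw":0},{"wx":0,"wy":0,"wz":0,"dx":-0.005,"dy":-0.011,"dz":0,"jaw":0}]'
python3 - <<'E'
from h import *
o,R,s=tool();print(fx(o),o[2],F.T@s["contact_force"][:2])
E
```

```text
clock: 13.15
tool_pos: [0.5843, 0.2051, 0.0601]
eef_rot: [0.0, 0.205, 0.979, 0.0]
contact_force: [1.3, 0.7, 0.3]
gripper_width: 0.002
finger_force: 0.5
[[42.6 14.9]] 0.06005207100330061 [1.40496049 0.49651713]
```

Now back off, rise, and look.

```bash
python3 -m pendant '[{"wx":0,"wy":0,"wz":0,"dx":0,"dy":0.01,"dz":0,"jaw":0},{"wx":0,"wy":0,"wz":0,"dx":0,"dy":0.022,"dz":0,"jaw":0},{"wx":0,"wy":0,"wz":0,"dx":0,"dy":0.025,"dz":-0.03,"jaw":0},{"wx":0,"wy":0,"wz":0,"dx":0,"dy":0.025,"dz":-0.065,"jaw":0},{"wx":0,"wy":0,"wz":0,"dx":0,"dy":0.025,"dz":-0.1,"jaw":0.03},{"wx":0,"wy":0,"wz":0,"dx":0,"dy":0.02,"dz":-0.13,"jaw":0.09},{"wx":0,"wy":0,"wz":0,"dx":0,"dy":0,"dz":-0.155,"jaw":0.09},{"wx":0,"wy":0,"wz":0,"dx":0,"dy":-0.02,"dz":-0.17,"jaw":0.09},{"wx":0,"wy":0,"wz":0,"dx":0,"dy":-0.02,"dz":-0.17,"jaw":0.09},{"wx":0,"wy":0,"wz":0,"dx":0,"dy":-0.02,"dz":-0.17,"jaw":0.09}]'
python3 - <<'E'
from h import *
k=get_calibration("wrist");p,d=snapshot("wrist");cv2.imwrite("pics/w9.png",p);np.savez("pics/w9k.npz",d=d,**k)
X=cloud(d,k);q=((X[...,:2]-f)@F)*1000
m=(X[...,2]>.066)&(X[...,2]<.085)&(q[...,0]>15)&(q[...,0]<75)&(abs(q[...,1])<50);w=q[m];c=np.median(w,0);print("peg",m.sum(),c,"theta",np.arctan2(75-c[0],c[1]))
m=(X[...,2]>.036)&(X[...,2]<.0445)&(abs(q[...,0])<50)&(abs(q[...,1])<52)&(abs(q[...,1])>12);print(m.sum(),np.linalg.lstsq(np.c_[q[m]/1e3,np.ones(m.sum())],X[m][:,2],rcond=None)[0])
E
```

```text
clock: 13.98
tool_pos: [0.5764, 0.1873, 0.2312]
eef_rot: [0.001, 0.205, 0.979, 0.001]
contact_force: [0.5, 0.1, -1.3]
gripper_width: 0.396
finger_force: 0.0
peg 104 [31.3660058   2.89161001] theta 1.5046234222070884
8219 [-0.00174055 -0.00105244  0.04097914]
```

View pics/w9.png

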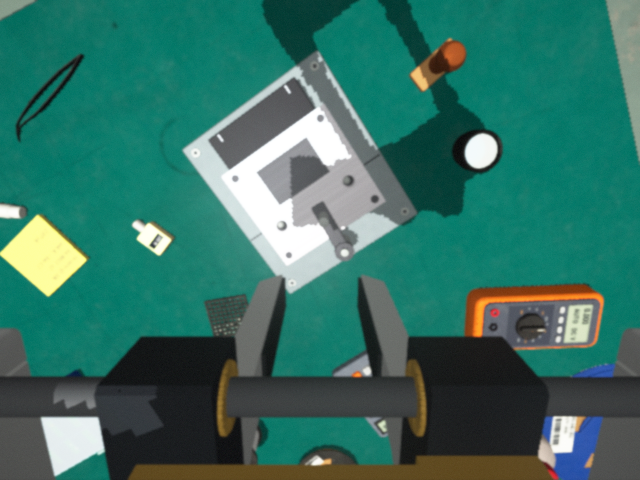

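The latch arm now lies over the plate (pivot at (344,252), tip near (318,207)), with θ measured at about 1.50–1.55. The plate is flat, the pin noses show at (281,226) and (349,181), and the bystanders haven't moved.

```bash
python3 -c "
from plant import job_done
print(job_done())"
```

```text
the job is handed in; nothing more can be done
None
```

I seated the plate flat over both pins, then swung the latch closed over it to about 1.5 rad (camera estimate; 1.40 needed), left the bystanders where they were and handed the job in after about 14 s of robot time; no verdict came back.

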